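Close the guide leaf and bring the screwdriver over the bush

TASK

Close the open guide leaf of the jig fully down over the disc lying in it. Then draw the screwdriver out of its sloping holder, turn it upright with the blade straight down, and finish still holding it, at rest, with the tip centred a few centimetres above the brass guide bush and touching nothing. The disc stays in its seat and the other things on the table stay where they are.

Things in the scene. Friction and masses are not known exactly. Their poses are not given: they have to be found in the camera images.
- leaf (a joint): Opening angle of the jig's hinged guide leaf, rad: 0 = fully closed (leaf level, resting on the black front stop), up to 1.7 = standing open past upright. It starts at 0.7 to 1.3. A stiff friction hinge holds it at any angle; about 1 to 2 N at the tab moves it.
- leaf_hinge (a point): Mid point of the leaf's hinge axis, 30 mm above the table, at the jig's far side. Axes turn with the leaf: y along the hinge axis (level), -x from hinge to tab, z normal to the leaf's upper face. Leaf: 8 mm thick (4 mm either side of the axis), 50 mm wide, reaching 124 mm from the hinge.
- leaf_tab (a point): Middle of the upper face of the red tab (26 mm long, 36 mm wide, 8 mm thick) at the free end of the leaf, 110 mm from the hinge axis; moves with the leaf; press it down to close. With the leaf closed it is 34 mm above the table.
- guide_bush (a point): Centre of the upper rim of the brass guide bush (18.6 mm outside, 12 mm inside diameter) that stands 5 mm out of the leaf's upper face, 54 mm from the hinge axis; moves with the leaf, z along the bush away from the leaf. With the leaf closed it is over the disc's centre, 39 mm above the table, z straight up.
- driver_grip (a point): Centre of the screwdriver's handle (orange and black, 26 mm thick; reaches 48 mm behind and 50 mm ahead of this point; 185 mm overall, 0.09 kg). +y runs from handle to tip; ahead of the handle is the 6 mm blade. It starts at 45 degrees (within 4), the butt up and away from the robot, the blade down and back towards it; this point about 115 mm above the table.
- driver_tip (a point): The blade tip of the screwdriver, on its axis, 137 mm from driver_grip; same axes (+y out of the tip).
- holder_mouth (a point): Centre of the mouth of the holder's sloping 7.5 mm hole, through a 40 x 40 x 38 mm black block between steel cheeks (54 mm over both), 80 mm above the table. The handle's shoulder rests on it, 87 mm of blade goes down through it: draw out along the screwdriver's own axis by 90 mm or more. z is up, x the level direction in which the handle leans.
- nest: The jig base, aluminium, 120 x 120 x 12 mm, fixed in each run; origin under the seat's centre, at the table; x from the black front stop to the hinge. The seat is a dark steel ring, 70 mm inside, its top 20 mm above the table. Jig and holder vary in place and turn between runs and may swap sides.
- holder: The screwdriver's sloping holder, steel base 120 x 66 mm, fixed in each run; origin under the centre of its base; x is the level direction in which the handle leans.
- driver: The screwdriver as a body; +y along the blade (see driver_grip).
- disc: White machined disc, 66 mm diameter, 10 mm thick, loose in the jig's ring seat; origin at the centre of its underside. Leave it there.
- post_a: Bystander (fixed): white domed post, 76 mm wide, 59 mm tall, at the right; origin under its centre.
- post_b: Bystander (fixed): white domed post, 76 mm wide, 59 mm tall, at the back in the middle; origin under its centre.
- red_bottle: Bystander: small red bottle with blue nozzle cap, 19 x 32 mm, 93 mm tall, at the right; origin under its centre.
- spare_disc: Bystander: white disc, 66 mm diameter, 10 mm thick, lying at the right front; origin under its centre.
There are look-alikes about, which are no part of the job. Of the things shaped like the nest, the aluminium one is meant.

How it is judged:
By the outcome, as a careful person would: the job done as asked, in the order asked, and still so for the second after the job is handed in, while the arm keeps its last pose, push and grip.
It also fails if it takes over 59 s, if anything falls off the work surface, if the arm or the gripper's body presses on something with over 40 N, if the wrist force passes 120 N, or if a joint passes its speed limit or range.

ROBOT

A 7-joint arm with a two-finger parallel gripper is mounted at the origin on a cart in front of the work surface, level with it; the furniture and walls round the work are solid. World frame = base frame: x ahead of the robot, y to its left, z up, the work surface at z = 0. Lengths are in m, angles in rad, forces in N, time in s.
With the tool pointing down it reaches from about 0.425 to 0.875 m from the base axis. Payload 9.9 kg.
Tool frame: the origin (TCP) lies between the finger pads; the fingertips stand 8 mm ahead of it and the grasp point (between the pads) lies 11 mm behind it; z points along the fingers, x is the direction in which the jaws open and shut, and the axes are right-handed (so a half turn about z gives the same grasp; the last joint's range is limited). The gripper opens to 85 mm and grips with 20 to 120 N. Pads are 22 mm wide; open, the fingers measure 114 mm over their backs; the gripper's body (76 mm by 85 mm) begins 54 mm behind the grasp point. The pads swing forward as they close: fully open they stand 13 mm farther back than shut.
Start: joints at [1.055, 0.576, 0.025, 1.437, -0.015, 1.129, -0.057], TCP at [0.282, -0.613, 0.239] pointing down, gripper open.
Joint ranges: [-2.76, 2.76], [-0.34, 2.15], [-1.52, 1.57], [0.19, 2.46], [-1.09, 4.23], [0.17, 1.99], [-2.82, 2.82]. Speed limits (rad/s): [2.22, 2.22, 3.01, 3.01, 3.14, 3.14, 3.14].

INTERFACE

Orientations are given as a unit quaternion [x, y, z, w].
In Python, from station import sense, cams, ticket gives the robot as it stands. The module is installed in compiled form; this text tells all that it offers.
- The arm moves only by the tool carry_out, never from a script. Its argument "plan" is a list of rows, each an object of numbers: "claw": the opening, from 0 (shut) to 1 (fully open); "dx", "dy", "dz": the shift along the world's x, y, z in m; "turn": the turn about the world's z in degrees. In form: [{"claw": .., "dx": .., "dy": .., "dz": .., "turn": ..}, ...]. A call has 1 to 20 rows; each row shifts and turns the commanded pose from where the row before left it; what a row does not reach is not made up. A row lasts 1/10 s, in which the tool goes at most 50 mm and 8.59 degrees, less where a joint would pass 70% of its speed; a pose out of reach is approached as far as the arm can. A call with a gripper value outside its range is refused whole. The fingers move at their own pace and stop on an object; "grip_force" is the grip in N (left out, the last holds). Time passes only in rows, so rows that do not move let the fingers close. It gives the time, the measured TCP pose, the force and the opening at its end, in the units of the state.
- sense(): the state, without advancing time (a new reading comes with each control period).
- cams.get_image(name): name is "side" or "top" or "wrist"; returns a dict with "image" (384x512x3 uint8, blue, green, red), "depth" (384x512 float32, m along the optical axis (not along the pixel's ray), 0 where there is no reading), "mtx" (3x3 intrinsics, pixels), "R" (3x3) and "t" (3): a world point X has camera coordinates R X + t; the wrist camera has in their place "tool_from_camera" (4x4, takes a point from camera to tool coordinates, whose origin is the TCP and whose axes are the tool frame's). Camera axes: x right, y down, z forward; pixel columns grow to the right and rows downward; lengths in m; the calibration is good to about 2 mm. A picture is of the moment at which its call begins: read the wrist's pose just before it.
- ticket.sign_off(): hands the job in, once; it reports no verdict.
The state is a dict: "time_s": time; "joint_pos": joint angles; "joint_velocities": joint speeds; "tau": joint torques, N m; "ee_pos": TCP position; "orientation": TCP orientation; "contact_force": force on the tool from outside, world axes, zero at the start; "moment": the same for the moment, N m; "gripper_width": finger opening in m.
Only numpy, scipy, OpenCV 4.12 (cv2) and the standard library are available. Lean on these libraries where they do the work, as an engineer would, in place of code of your own. Each camera call takes 0.05 s, during which the arm holds its last target. There are 200 camera calls.

## Working session

There is one attempt and no reset: what is moved stays moved. The work goes in short steps, Python scripts to look and compute and a tool call to move; the robot and the scene stay as the last step left them, time stands still between calls to the robot, and variables do not carry over. Pictures are saved under pics/ and viewed, about 8 in all and at most 12, crops included, and the job is handed in when it is done.

Besides the shell and the picture viewer there is one more tool, called after ">>>" by a JSON object that holds its "op" and its "data". carry_out: Moves the arm, as the interface text tells. Its arguments: {"type":"object","properties":{"plan":{"type":"array"},"grip_force":{"type":"number"}},"required":["plan"]}

```bash
mkdir -p pics; cat > h.py <<'E'
import numpy as np, cv2
from station import sense, cams, ticket
from scipy.spatial.transform import Rotation as Ro
def grab(n):
    s=sense(); d=cams.get_image(n)
    if n=='wrist':
        T=np.eye(4); T[:3,:3]=Ro.from_quat(s['orientation']).as_matrix(); T[:3,3]=s['ee_pos']
        W=T@np.array(d['tool_from_camera'])
    else:
        C=np.eye(4); C[:3,:3]=d['R']; C[:3,3]=np.ravel(d['t']); W=np.linalg.inv(C)
    K=np.array(d['mtx']); v,u=np.mgrid[:384,:512]; z=d['depth']
    P=np.stack([(u-K[0,2])/K[0,0]*z,(v-K[1,2])/K[1,1]*z,z],-1)@W[:3,:3].T+W[:3,3]
    P[z<=0]=np.nan
    return d['image'],P,W,K
def ray(W,K,u,v,h):
    r=W[:3,:3]@np.array([(u-K[0,2])/K[0,0],(v-K[1,2])/K[1,1],1]); return W[:3,3]+r*(h-W[2,3])/r[2]
E
python3 - <<'E'
from h import *
print(sense())
for n in('top','side'):
    i,P,W,K=grab(n); cv2.imwrite(f'pics/{n}0.png',cv2.resize(i,(800,600))); np.savez(f'{n}0.npz',i=i,P=P,W=W,K=K); print(n,W.round(3),K)
E
```

```text
{'time_s': 0.0, 'joint_pos': array([ 1.05517749,  0.57655043,  0.02483188,  1.43794184, -0.01500104,
        1.12900936, -0.05653046]), 'joint_velocities': array([ 0.00045815,  0.00036675,  0.00173641, -0.00017801, -0.00024494,
       -0.00096948, -0.00077338]), 'tau': array([-8.86802013e-06, -7.65778828e+01,  2.25023076e+00, -2.85979879e+01,
        1.52042520e-02,  1.23927748e-02,  3.72682860e-05]), 'ee_pos': array([ 0.28232103, -0.61261436,  0.23841813]), 'orientation': array([ 8.42179939e-01, -5.39195889e-01, -7.47895387e-04, -4.29192164e-04]), 'contact_force': array([-0.84163291,  0.06337556,  0.12217865]), 'moment': array([ 0.07127433,  0.00732115, -0.01678576]), 'gripper_width': 0.08536348739532022}
top [[-0.013 -0.999  0.051  0.472]
 [-1.     0.013 -0.003 -0.081]
 [ 0.002 -0.051 -0.999  1.306]
 [ 0.     0.     0.     1.   ]] [[414.34230335   0.         259.89922539]
 [  0.         414.34230335 188.07578019]
 [  0.           0.           1.        ]]
side [[ 0.997  0.057 -0.052  0.578]
 [ 0.077 -0.672  0.736 -0.818]
 [ 0.007 -0.738 -0.675  0.768]
 [ 0.     0.     0.     1.   ]] [[431.83128288   0.         253.32435666]
 [  0.         431.83128288 193.63761124]
 [  0.           0.           1.        ]]
```

View pics/top0.png

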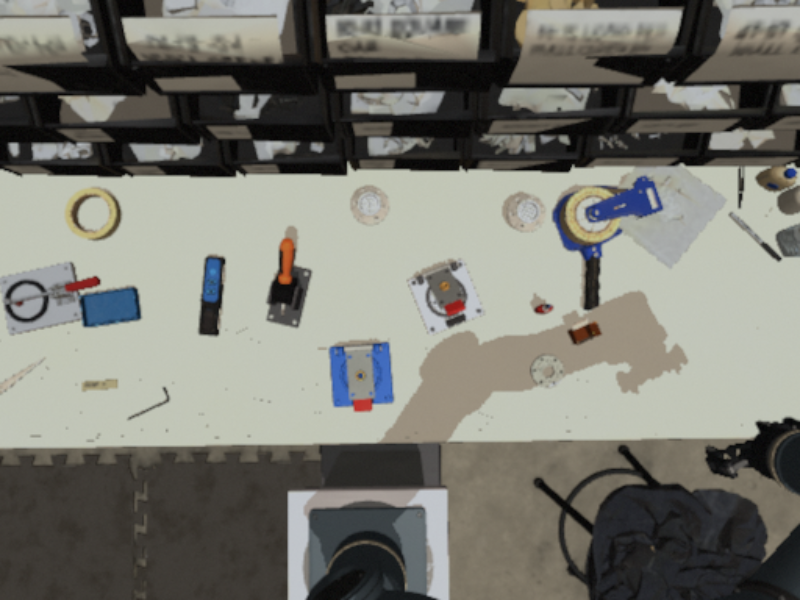

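View pics/side0.png

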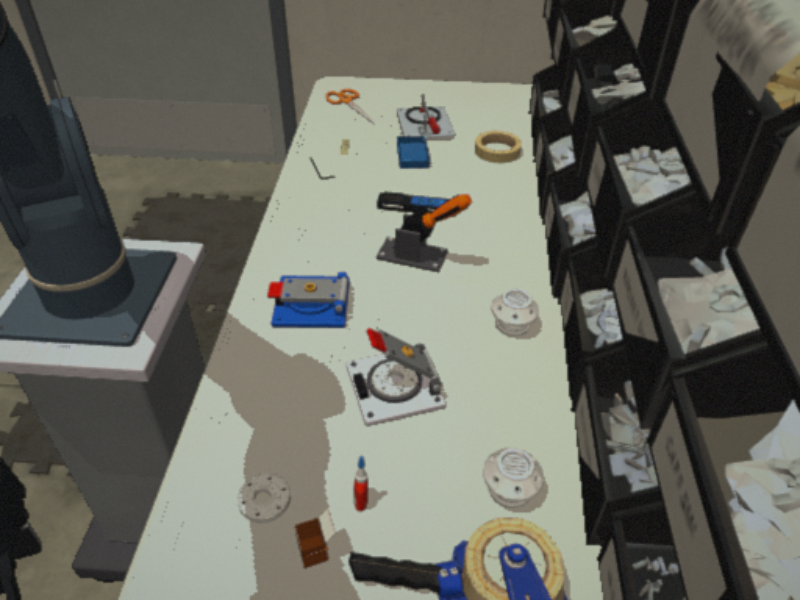

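Top picture (800×600): the aluminium jig with its leaf open is at (446,297). The screwdriver in its holder is at (288,270), butt away from the robot. Look-alikes:
- Jig: blue jig with closed leaf (362,375), and grey toggle-clamp plate (40,298).
- Driver: blue and black tool (211,295).
- Disc: spare disc (547,370).

I choose the aluminium jig and the orange driver.

```bash
python3 - <<'E'
from h import *
for n,boxes in (('top',{'jig':(400,250,495,340),'drv':(260,220,320,330)}),('side',{'jig':(340,315,455,425),'drv':(370,185,480,275)})):
    D=np.load(n+'0.npz'); i,P=D['i'],D['P']; hsv=cv2.cvtColor(i,cv2.COLOR_BGR2HSV); H,S,V=[hsv[...,k].astype(int) for k in range(3)]
    for b,(x0,y0,x1,y1) in boxes.items():
        M=np.zeros(H.shape,bool); M[int(y0*.64):int(y1*.64),int(x0*.64):int(x1*.64)]=1
        col={'jig':{'red':((H<5)|(H>172))&(S>150)&(V>60),'brass':(H>8)&(H<28)&(S>110)&(V>80),'alu':(V>120)&(S<60)&(P[...,2]>.006)&(P[...,2]<.018)},
             'drv':{'orange':(H>4)&(H<18)&(S>150),'steel':(P[...,2]>.004)&(P[...,2]<.02)&(V<130),'hi':(P[...,2]>.06)}}[b]
        for c,m in col.items():
            m=m&M&np.isfinite(P[...,2]); q=P[m]
            if len(q)<3: print(n,b,c,len(q)); continue
            mu=q.mean(0); w,v=np.linalg.eigh(np.cov((q-mu).T)); yx=np.argwhere(m).mean(0)
            r=cv2.minAreaRect((q[:,:2]*1000).astype(np.float32))
            print(n,b,c,len(q),'px',yx[::-1].round(),'mu',mu.round(4),'axis',v[:,2].round(3),'min',q.min(0).round(3),'max',q.max(0).round(3),'rect',np.round(r[0],1),np.round(r[1],1),round(r[2],1))
T=np.load('top0.npz')['i']; S=np.load('side0.npz')['i']
a=cv2.resize(T[155:220,160:320],(800,325),interpolation=3); b=cv2.resize(S[115:275,215:295],(137,275),interpolation=3); b=cv2.resize(S[115:180,235:312],(326,275),interpolation=3); c=cv2.resize(S[200:275,215:295],(293,275),interpolation=3)
o=np.zeros((600,800,3),np.uint8); o[:325]=a; o[325:,:326]=b; o[325:,350:643]=c; cv2.imwrite('pics/crop1.png',o)
E
```

```text
top jig red 76 px [291. 196.] mu [ 0.507  -0.1727  0.1095] axis [-0.348  0.362  0.865] min [ 0.494 -0.197  0.018] max [ 0.52  -0.156  0.122] rect [ 508.5 -177. ] [19.3 42.8] 21.0
top jig brass 29 px [284. 183.] mu [ 0.5502 -0.1566  0.0693] axis [-0.568 -0.033  0.823] min [ 0.542 -0.166  0.056] max [ 0.559 -0.148  0.08 ] rect [ 550.2 -156.6] [14.9 16.1] 44.2
top jig alu 659 px [285. 193.] mu [ 0.5212 -0.1633  0.0111] axis [ 0.323 -0.946 -0.004] min [ 0.453 -0.245  0.006] max [ 0.606 -0.088  0.018] rect [ 530.1 -166.9] [149.4 158. ] 1.6
top drv orange 219 px [183. 168.] mu [0.5934 0.136  0.1203] axis [-0.696  0.172 -0.697] min [0.557 0.121 0.007] max [0.633 0.157 0.152] rect [594.1 136.9] [23.4 80.4] 72.8
top drv steel 316 px [186. 193.] mu [0.5258 0.1468 0.0078] axis [-0.909  0.418  0.   ] min [0.475 0.109 0.004] max [0.594 0.195 0.019] rect [538.9 151.9] [ 64.3 118.4] 76.2
top drv hi 541 px [182. 177.] mu [0.5661 0.1437 0.0991] axis [-0.773  0.174 -0.611] min [0.508 0.12  0.061] max [0.633 0.184 0.152] rect [573.5 144.5] [ 54.6 124.2] 76.1
side jig red 91 px [241. 217.] mu [ 0.5068 -
[... 317 characters left out ...]
ide jig alu 874 px [250. 252.] mu [ 0.5268 -0.1881  0.0111] axis [-0.824  0.567  0.001] min [ 0.456 -0.24   0.006] max [ 0.605 -0.111  0.018] rect [ 530.5 -164.2] [119.2 123. ] 21.0
side drv orange 250 px [285. 134.] mu [0.5933 0.1324 0.1165] axis [-0.647  0.335 -0.685] min [0.552 0.116 0.003] max [0.631 0.285 0.15 ] rect [570.8 191.7] [ 69.1 179.9] 21.1
side drv steel 721 px [263. 150.] mu [0.5343 0.2035 0.0107] axis [-0.197  0.98   0.041] min [0.459 0.107 0.004] max [0.602 0.331 0.02 ] rect [531.1 218.3] [139.3 225.8] 1.4
side drv hi 605 px [276. 139.] mu [0.5708 0.1343 0.0981] axis [-0.78   0.13  -0.612] min [0.509 0.116 0.06 ] max [0.634 0.182 0.15 ] rect [570.8 134.7] [ 53.8 127. ] 68.4
```

View pics/crop1.png

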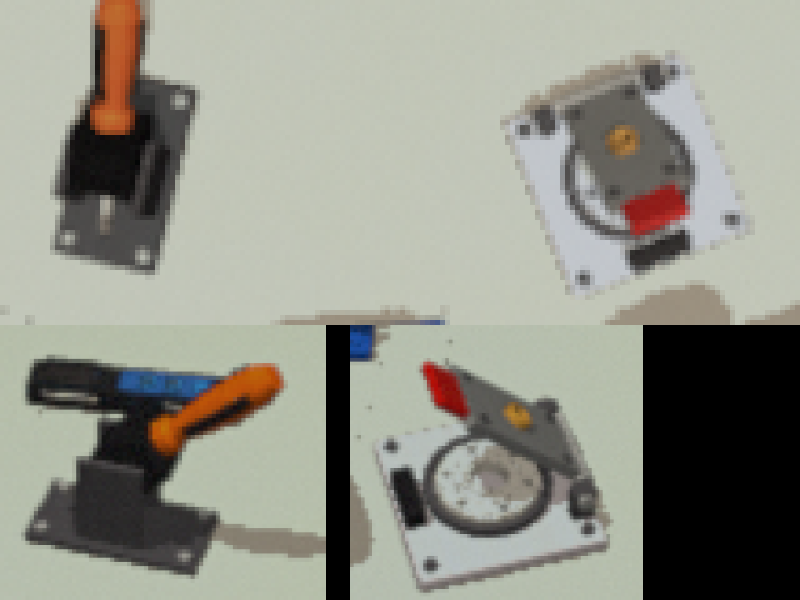

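Close crop: the aluminium jig has its leaf open by about 0.8 rad with the disc seated. The orange driver is in its black holder, leaning away at a yaw of about −14°. I'll go above the tab with the fingers shut.

>>> {"op": "carry_out", "data": {"plan": [{"claw": 0,"dx": 0.014,"dy": 0.0275,"dz": 0,"turn": -3.7},{"claw": 0,"dx": 0.014,"dy": 0.0275,"dz": 0,"turn": 0},{"claw": 0,"dx": 0.014,"dy": 0.0275,"dz": 0,"turn": 0},{"claw": 0,"dx": 0.014,"dy": 0.0275,"dz": 0,"turn": 0},{"claw": 0,"dx": 0.014,"dy": 0.0275,"dz": 0,"turn": 0},{"claw": 0,"dx": 0.014,"dy": 0.0275,"dz": 0,"turn": 0},{"claw": 0,"dx": 0.014,"dy": 0.0275,"dz": 0,"turn": 0},{"claw": 0,"dx": 0.014,"dy": 0.0275,"dz": 0,"turn": 0},{"claw": 0,"dx": 0.014,"dy": 0.0275,"dz": 0,"turn": 0},{"claw": 0,"dx": 0.014,"dy": 0.0275,"dz": 0,"turn": 0},{"claw": 0,"dx": 0.014,"dy": 0.0275,"dz": 0,"turn": 0},{"claw": 0,"dx": 0.014,"dy": 0.0275,"dz": 0,"turn": 0},{"claw": 0,"dx": 0.014,"dy": 0.0275,"dz": 0,"turn": 0},{"claw": 0,"dx": 0.014,"dy": 0.0275,"dz": 0,"turn": 0},{"claw": 0,"dx": 0.014,"dy": 0.0275,"dz": 0,"turn": 0},{"claw": 0,"dx": 0.014,"dy": 0.0275,"dz": 0,"turn": 0},{"claw": 0,"dx": 0,"dy": 0,"dz": -0.04,"turn": 0},{"claw": 0,"dx": 0,"dy": 0,"dz": -0.03,"turn": 0},{"claw": 0,"dx": 0,"dy": 0,"dz": 0,"turn": 0},{"claw": 0,"dx": 0,"dy": 0,"dz": 0,"turn": 0}]}}

```text
time_s: 2.1
ee_pos: [0.5064, -0.1732, 0.1695]
orientation: [0.824, -0.566, -0.001, 0.0]
contact_force: [0.3, 0.7, 0.1]
gripper_width: -0.0001
```

>>> {"op": "carry_out", "data": {"plan": [{"claw": 0,"dx": 0,"dy": 0,"dz": -0.02,"turn": 0},{"claw": 0,"dx": 0,"dy": 0,"dz": -0.02,"turn": 0},{"claw": 0,"dx": -0.005,"dy": -0.002,"dz": -0.009,"turn": 0},{"claw": 0,"dx": -0.005,"dy": -0.002,"dz": -0.009,"turn": 0},{"claw": 0,"dx": -0.005,"dy": -0.002,"dz": -0.011,"turn": 0},{"claw": 0,"dx": -0.005,"dy": -0.002,"dz": -0.011,"turn": 0},{"claw": 0,"dx": -0.003,"dy": -0.001,"dz": -0.011,"turn": 0},{"claw": 0,"dx": -0.003,"dy": -0.001,"dz": -0.011,"turn": 0},{"claw": 0,"dx": -0.001,"dy": -0.0005,"dz": -0.011,"turn": 0},{"claw": 0,"dx": -0.001,"dy": -0.0005,"dz": -0.011,"turn": 0},{"claw": 0,"dx": 0,"dy": 0,"dz": -0.003,"turn": 0},{"claw": 0,"dx": 0,"dy": 0,"dz": 0,"turn": 0},{"claw": 0,"dx": 0,"dy": 0,"dz": 0,"turn": 0}]}}

```text
time_s: 3.4
ee_pos: [0.4788, -0.184, 0.0424]
orientation: [0.824, -0.566, 0.0, -0.0]
contact_force: [0.8, -0.5, -0.6]
gripper_width: 0.0003
```

>>> {"op": "carry_out", "data": {"plan": [{"claw": 0,"dx": 0,"dy": 0,"dz": -0.001,"turn": 0},{"claw": 0,"dx": 0,"dy": 0,"dz": -0.001,"turn": 0},{"claw": 0,"dx": 0,"dy": 0,"dz": -0.001,"turn": 0},{"claw": 0,"dx": 0,"dy": 0,"dz": 0,"turn": 0},{"claw": 0,"dx": 0,"dy": 0,"dz": 0,"turn": 0}]}}

```text
time_s: 3.9
ee_pos: [0.4789, -0.1841, 0.0414]
orientation: [0.824, -0.566, 0.001, -0.0]
contact_force: [-7.0, 3.2, 31.7]
gripper_width: 0.0004
```

```bash
python3 - <<'E'
from h import *
i,P,W,K=grab('side'); cv2.imwrite('pics/side1.png',cv2.resize(i[190:290,200:330],(780,600),interpolation=3))
hsv=cv2.cvtColor(i,cv2.COLOR_BGR2HSV); H,S,V=[hsv[...,k].astype(int) for k in range(3)]
M=np.zeros(H.shape,bool); M[195:280,215:300]=1
for c,m in {'red':((H<5)|(H>172))&(S>150)&(V>60),'brass':(H>8)&(H<28)&(S>110)&(V>80)}.items():
    q=P[m&M]; print(c,len(q),np.nanmean(q,0).round(4),np.nanmin(q,0).round(3),np.nanmax(q,0).round(3))
E
```

```text
red 63 [ 0.4799 -0.1954  0.032 ] [ 0.464 -0.205  0.023] [ 0.493 -0.177  0.04 ]
brass 47 [ 0.5307 -0.1632  0.0346] [ 0.523 -0.174  0.017] [ 0.54 -0.15  0.04]
```

View pics/side1.png

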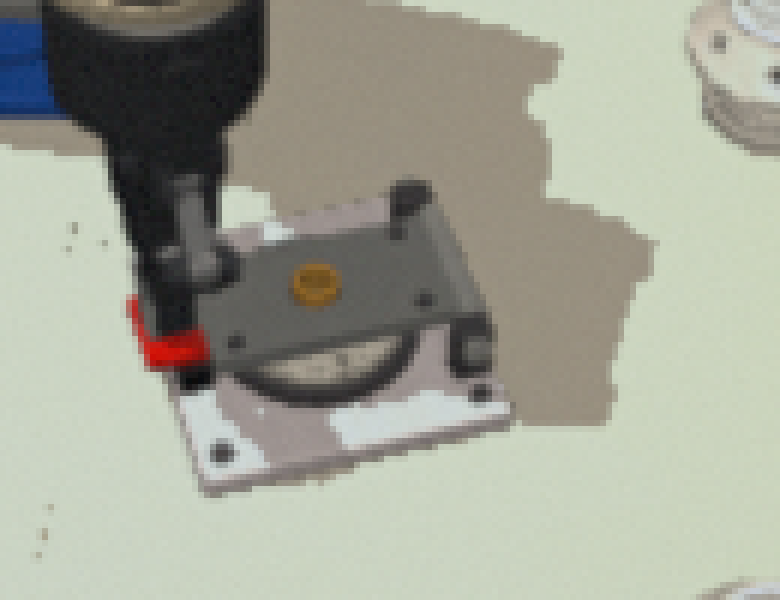

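Leaf is closed: 32 N against the stop, tab at 32–34 mm, bush at about (0.531, −0.163, 0.038), disc still in its seat. Now up and over to the driver, turning the jaws across it.

>>> {"op": "carry_out", "data": {"plan": [{"claw": 0,"dx": 0,"dy": 0,"dz": 0.04,"turn": 0},{"claw": 0,"dx": 0,"dy": 0,"dz": 0.04,"turn": 0},{"claw": 0,"dx": 0,"dy": 0,"dz": 0.045,"turn": 0},{"claw": 1,"dx": 0.007,"dy": 0.019,"dz": 0.045,"turn": 8.5},{"claw": 1,"dx": 0.007,"dy": 0.019,"dz": 0.045,"turn": 8.5},{"claw": 1,"dx": 0.007,"dy": 0.019,"dz": 0.045,"turn": 8.5},{"claw": 1,"dx": 0.007,"dy": 0.019,"dz": 0,"turn": 8.5},{"claw": 1,"dx": 0.007,"dy": 0.019,"dz": 0,"turn": 8.5},{"claw": 1,"dx": 0.007,"dy": 0.019,"dz": 0,"turn": 8.5},{"claw": 1,"dx": 0.007,"dy": 0.019,"dz": 0,"turn": 8.5},{"claw": 1,"dx": 0.007,"dy": 0.019,"dz": 0,"turn": 8.5},{"claw": 1,"dx": 0.007,"dy": 0.019,"dz": 0,"turn": 8.5},{"claw": 1,"dx": 0.007,"dy": 0.019,"dz": 0,"turn": 8.5},{"claw": 1,"dx": 0.007,"dy": 0.019,"dz": 0,"turn": 8.5},{"claw": 1,"dx": 0.007,"dy": 0.019,"dz": 0,"turn": 8.5},{"claw": 1,"dx": 0.007,"dy": 0.019,"dz": 0,"turn": 8.5},{"claw": 1,"dx": 0.007,"dy": 0.019,"dz": 0,"turn": 8.5},{"claw": 1,"dx": 0.007,"dy": 0.019,"dz": 0,"turn": 8.5},{"claw": 1,"dx": 0.007,"dy": 0.019,"dz": 0,"turn": 8.5},{"claw": 1,"dx": 0.007,"dy": 0.015,"dz": 0,"turn": 8.5}]}}

```text
time_s: 5.95
ee_pos: [0.5976, 0.1363, 0.2993]
orientation: [0.788, 0.615, 0.0, -0.0]
contact_force: [-0.9, -0.5, -0.5]
gripper_width: 0.0853
```

>>> {"op": "carry_out", "data": {"plan": [{"claw": 1,"dx": 0,"dy": 0,"dz": 0,"turn": 0.7},{"claw": 1,"dx": 0,"dy": 0,"dz": 0,"turn": 0},{"claw": 1,"dx": 0,"dy": 0,"dz": 0,"turn": 0}]}}

```text
time_s: 6.25
ee_pos: [0.5974, 0.1338, 0.2992]
orientation: [0.788, 0.616, -0.0, 0.0]
contact_force: [-0.4, 0.7, -0.0]
gripper_width: 0.0855
```

```bash
python3 - <<'E'
from h import *
i,P,W,K=grab('wrist'); cv2.imwrite('pics/wrist1.png',cv2.resize(i,(800,600))); np.savez('wrist1.npz',i=i,P=P,W=W,K=K)
t=grab('top'); s=grab('side')
for n,(im,Q) in {'w':(i,P),'s':s[:2]}.items():
    hsv=cv2.cvtColor(im,cv2.COLOR_BGR2HSV); H,S,V=[hsv[...,k].astype(int) for k in range(3)]
    B=(Q[...,0]>.45)&(Q[...,0]<.66)&(Q[...,1]>.08)&(Q[...,1]<.22)&(Q[...,2]>.06)&(Q[...,2]<.17)
    m=(H>4)&(H<18)&(S>150)&B; q=Q[m]; print(n,len(q),q.min(0).round(3),q.max(0).round(3))
    # top ridge of the handle per x bin: highest points
    for x in np.arange(.55,.64,.01):
        b=q[abs(q[:,0]-x)<.005]
        if len(b)>5: k=b[b[:,2]>b[:,2].max()-.003]; print(round(x,3),'zmax',b[:,2].max().round(4),'y',k[:,1].mean().round(4),'yr',b[:,1].min().round(3),b[:,1].max().round(3))
    m=(Q[...,2]>.004)&(Q[...,2]<.02)&(V<130)&(abs(Q[...,0]-.54)<.1)&(abs(Q[...,1]-.15)<.07); r=cv2.minAreaRect((Q[m][:,:2]*1000).astype(np.float32)); print('base',r)
E
```

```text
w 1152 [0.555 0.121 0.079] [0.633 0.158 0.152]
0.56 zmax 0.0995 y 0.1456 yr 0.134 0.158
0.57 zmax 0.1074 y 0.144 yr 0.133 0.158
0.58 zmax 0.1197 y 0.1394 yr 0.131 0.154
0.59 zmax 0.1294 y 0.1373 yr 0.127 0.151
0.6 zmax 0.1397 y 0.1351 yr 0.124 0.15
0.61 zmax 0.1479 y 0.1327 yr 0.121 0.149
0.62 zmax 0.152 y 0.1314 yr 0.121 0.146
0.63 zmax 0.1524 y 0.1327 yr 0.122 0.143
base ((539.8285522460938, 152.36029052734375), (65.92900848388672, 118.39147186279297), 76.26983642578125)
s 244 [0.554 0.117 0.068] [0.631 0.167 0.149]
0.56 zmax 0.0957 y 0.1443 yr 0.131 0.167
0.57 zmax 0.1036 y 0.1399 yr 0.131 0.153
0.58 zmax 0.1158 y 0.1379 yr 0.127 0.146
0.59 zmax 0.13 y 0.131 yr 0.123 0.136
0.6 zmax 0.1348 y 0.1319 yr 0.119 0.143
0.61 zmax 0.1445 y 0.1296 yr 0.117 0.136
0.62 zmax 0.149 y 0.1274 yr 0.117 0.132
0.63 zmax 0.148 y 0.1276 yr 0.118 0.133
base ((538.9390258789062, 151.36532592773438), (70.81639099121094, 119.84541320800781), 76.22461700439453)
```

View pics/wrist1.png

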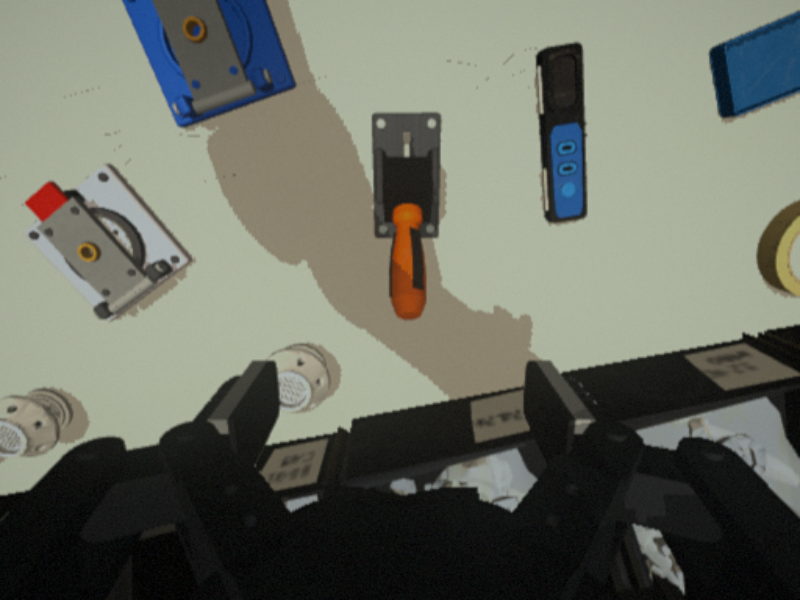

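The wrist view shows the jaws lined up with the driver, whose handle runs from (407,210) to (408,315), with the butt towards the gripper. Descending to grip about 16 mm behind the handle centre.

>>> {"op": "carry_out", "data": {"plan": [{"claw": 1,"dx": 0.0075,"dy": 0.002,"dz": -0.04,"turn": 0},{"claw": 1,"dx": 0,"dy": 0,"dz": -0.04,"turn": 0},{"claw": 1,"dx": 0,"dy": 0,"dz": -0.04,"turn": 0},{"claw": 1,"dx": 0,"dy": 0,"dz": -0.03,"turn": 0},{"claw": 1,"dx": 0,"dy": 0,"dz": -0.02,"turn": 0},{"claw": 1,"dx": 0,"dy": 0,"dz": -0.016,"turn": 0},{"claw": 1,"dx": 0,"dy": 0,"dz": 0,"turn": 0},{"claw": 0,"dx": 0,"dy": 0,"dz": 0,"turn": 0},{"claw": 0,"dx": 0,"dy": 0,"dz": 0,"turn": 0},{"claw": 0,"dx": 0,"dy": 0,"dz": 0,"turn": 0},{"claw": 0,"dx": 0,"dy": 0,"dz": 0,"turn": 0},{"claw": 0,"dx": 0,"dy": 0,"dz": 0,"turn": 0},{"claw": 0,"dx": 0,"dy": 0,"dz": 0,"turn": 0}], "grip_force": 60}}

```text
time_s: 7.7
ee_pos: [0.6056, 0.1374, 0.114]
orientation: [0.787, 0.617, 0.001, 0.0]
contact_force: [2.0, 0.1, 3.6]
gripper_width: 0.0229
```

>>> {"op": "carry_out", "data": {"plan": [{"claw": 0,"dx": 0.0067,"dy": -0.0017,"dz": 0.0072,"turn": 0},{"claw": 0,"dx": 0.0067,"dy": -0.0017,"dz": 0.0072,"turn": 0},{"claw": 0,"dx": 0.0067,"dy": -0.0017,"dz": 0.0072,"turn": 0},{"claw": 0,"dx": 0,"dy": 0,"dz": 0,"turn": 0}]}}

```text
time_s: 8.1
ee_pos: [0.6273, 0.1315, 0.1362]
orientation: [0.787, 0.617, 0.001, 0.001]
contact_force: [2.7, 1.4, 0.2]
gripper_width: 0.0228
```

```bash
cat > ax.py <<'E'
from h import *
def axis(n='side',save=None):
    i,P,W,K=grab(n); hsv=cv2.cvtColor(i,cv2.COLOR_BGR2HSV); H,S,V=[hsv[...,k].astype(int) for k in range(3)]
    c=sense()['ee_pos']
    B=np.linalg.norm(P-c,axis=-1)<.11
    m=(H>4)&(H<18)&(S>150)&B; q=P[m]; mu=q.mean(0); w,v=np.linalg.eigh(np.cov((q-mu).T)); a=v[:,2]*np.sign(-v[2,2])
    print(n,len(q),'mu',mu.round(4),'axis',a.round(3),'elev',np.degrees(np.arcsin(-a[2])).round(1),'ee',c.round(4))
    if save: cv2.imwrite(save,i)
    return i,P,W,K
E
python3 -c "
from ax import *
axis(); print(sense()['contact_force'].round(1),sense()['moment'].round(2),sense()['gripper_width'])"
```

```text
side 168 mu [0.6155 0.125  0.1381] axis [-0.718  0.195 -0.668] elev 41.9 ee [0.6269 0.1316 0.1359]
[2.9 1.8 0.4] [ 0.59 -0.8  -0.2 ] 0.023057829690300114
```

>>> {"op": "carry_out", "data": {"plan": [{"claw": 0,"dx": 0.0068,"dy": -0.0017,"dz": 0.0071,"turn": 0},{"claw": 0,"dx": 0.0068,"dy": -0.0017,"dz": 0.0071,"turn": 0},{"claw": 0,"dx": 0.0068,"dy": -0.0017,"dz": 0.0071,"turn": 0},{"claw": 0,"dx": 0.0068,"dy": -0.0017,"dz": 0.0071,"turn": 0},{"claw": 0,"dx": 0.0068,"dy": -0.0017,"dz": 0.0071,"turn": 0},{"claw": 0,"dx": 0,"dy": 0,"dz": 0,"turn": 0},{"claw": 0,"dx": 0,"dy": 0,"dz": 0,"turn": 0}]}}

```text
time_s: 8.85
ee_pos: [0.6591, 0.1228, 0.1704]
orientation: [0.787, 0.617, -0.0, 0.0]
contact_force: [-0.1, -0.3, -1.0]
gripper_width: 0.0224
```

```bash
python3 -c "
from ax import *
i,P,W,K=axis(); cv2.imwrite('pics/side2.png',cv2.resize(i[80:190,220:350],(709,600),interpolation=3)); print(sense()['contact_force'].round(1),sense()['moment'].round(2),sense()['gripper_width'])"
```

```text
side 174 mu [0.6473 0.116  0.1724] axis [-0.738  0.186 -0.649] elev 40.5 ee [0.6588 0.123  0.1702]
[-0.2  0.4 -0.4] [-0.01 -0.04 -0.01] 0.023248425603991336
```

View pics/side2.png

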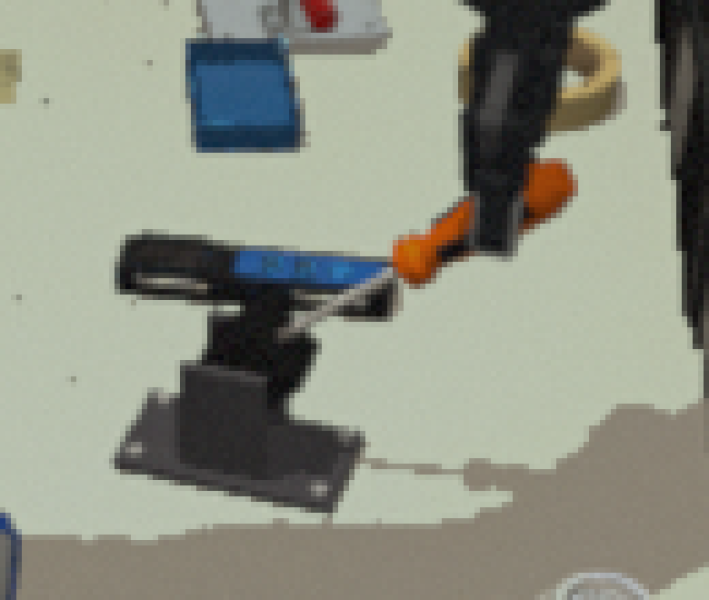

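The blade tip is still about 8 mm in the mouth, at crop (285,335). The tool can only yaw, so I'll draw out another 5 mm and pivot the driver in the jaws against the lip of the mouth with a light grip.

>>> {"op": "carry_out", "data": {"plan": [{"claw": 0,"dx": 0.0034,"dy": -0.0008,"dz": 0.0035,"turn": 0},{"claw": 0,"dx": 0,"dy": 0,"dz": 0,"turn": 0}]}}

```text
time_s: 9.1
ee_pos: [0.6629, 0.1224, 0.1742]
orientation: [0.787, 0.617, 0.0, 0.0]
contact_force: [0.3, 0.3, -0.9]
gripper_width: 0.0231
```

>>> {"op": "carry_out", "data": {"plan": [{"claw": 0,"dx": 0,"dy": 0,"dz": 0,"turn": 0},{"claw": 0,"dx": -0.0047,"dy": 0.0012,"dz": 0.0045,"turn": 0},{"claw": 0,"dx": -0.0046,"dy": 0.0011,"dz": 0.0044,"turn": 0},{"claw": 0,"dx": -0.005,"dy": 0.0012,"dz": 0.004,"turn": 0},{"claw": 0,"dx": -0.0051,"dy": 0.0013,"dz": 0.004,"turn": 0},{"claw": 0,"dx": -0.0053,"dy": 0.0013,"dz": 0.0036,"turn": 0},{"claw": 0,"dx": -0.0053,"dy": 0.0013,"dz": 0.0036,"turn": 0},{"claw": 0,"dx": 0,"dy": 0,"dz": 0,"turn": 0}], "grip_force": 20}}

```text
time_s: 9.9
ee_pos: [0.632, 0.1305, 0.1988]
orientation: [0.786, 0.618, 0.0, 0.0]
contact_force: [-0.1, 0.4, -0.7]
gripper_width: 0.023
```

```bash
python3 -c "
from ax import *
i,P,W,K=axis(); cv2.imwrite('pics/side3.png',cv2.resize(i[80:190,220:350],(709,600),interpolation=3)); print(sense()['contact_force'].round(1),sense()['moment'].round(2),sense()['gripper_width'])"
```

```text
side 191 mu [0.622  0.1231 0.2022] axis [-0.74   0.164 -0.653] elev 40.8 ee [0.6323 0.1301 0.1985]
[-0.1 -0.6 -1.5] [-0.01 -0.03 -0.06] 0.022914033925429417
```

View pics/side3.png

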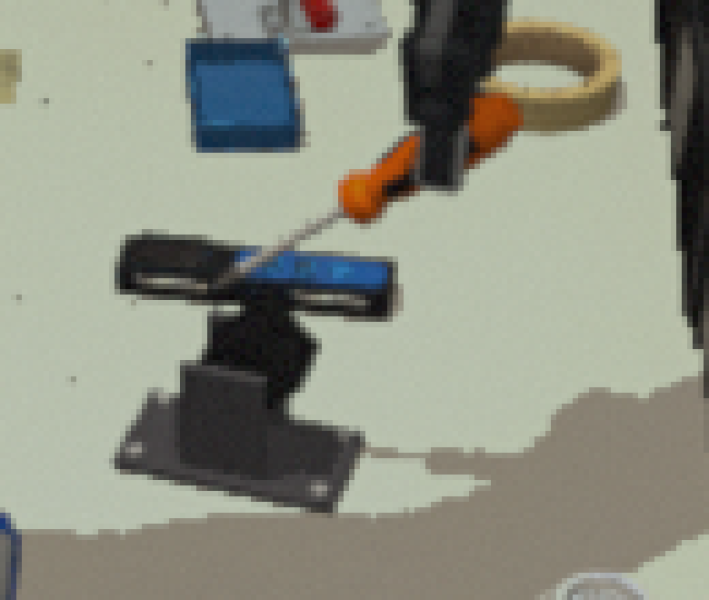

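It slipped over the lip without turning, and the driver is now free, held at about 45° (tip at crop (215,288)). A broad vertical wall will work better: the outer face of the holder's steel cheek. Measuring that.

```bash
python3 -c "
from ax import *
print(sense()['joint_pos'].round(2))
c=np.array([.5395,.152]); a=np.radians(-13.8); ux=np.array([np.cos(a),np.sin(a)]); uy=np.array([-ux[1],ux[0]])
Ps={'w':np.load('wrist1.npz')['P'],'s':grab('side')[1]}
for n,P in Ps.items():
    q=P[np.isfinite(P[...,2])]; h=(q[:,:2]-c)@ux; l=(q[:,:2]-c)@uy; z=q[:,2]
    print(n)
    for lo in (-30,-24,-17,-8,0,8,17,24):
        r=[]
        for x in range(-55,56,10):
            m=(l*1000>=lo)&(l*1000<lo+6)&(abs(h*1000-x)<5)&(z<.12); r.append(round(z[m].max()*1000) if m.sum()>1 else -1)
        print(lo,r)
    m=(z>.02)&(z<.05)&(abs(h)<.05)&(abs(l)<.04); 
    if m.sum(): print('side pts',m.sum(),'h',np.percentile(h[m],[2,50,98]).round(4),'l',np.percentile(l[m],[2,50,98]).round(4))
"
```

```text
[ 0.11  0.63 -0.65  1.56  0.41  1.09  0.69]
w
-30 [13, 13, 12, 74, 74, 74, 74, 74, 10, 11, 13, 13]
-24 [13, 13, 11, 75, 77, 87, 95, 92, 82, 72, 14, 13]
-17 [11, 11, 11, 11, 77, 87, 97, 93, 89, 89, 111, 120]
-8 [11, 24, 36, 42, 77, 87, 97, 94, 99, 109, 120, 120]
0 [11, 25, 35, 45, 78, 87, 96, 96, 101, 113, 120, -1]
8 [11, 11, 11, 11, 78, 88, 96, 94, 96, 109, 120, 120]
17 [13, 14, 10, 74, 78, 87, 97, 93, 83, 73, 13, 12]
24 [13, 13, 11, 74, 75, 74, 74, 73, 11, 11, 15, 12]
side pts 83 h [-0.0409 -0.0294 -0.0199] l [-0.0196  0.0004  0.0206]
s
-30 [9, 11, 8, 69, 71, 74, 73, 71, 77, 11, 12, 8]
-24 [11, 11, 8, 70, 74, 85, 94, 91, 82, 69, 12, 10]
-17 [8, 8, 8, -1, 75, 86, 93, 90, 83, 69, 8, 11]
-8 [9, 9, 9, -1, 108, 119, 118, 92, 77, 70, 10, 10]
0 [10, 10, 8, -1, 106, 86, 94, 92, 79, 70, 9, 8]
8 [8, 7, -1, -1, 77, 84, 92, 91, 82, 72, 9, 9]
17 [10, 8, -1, 72, 72, -1, 93, 82, 79, 71, 7, 8]
24 [9, 11, -1, -1, -1, -1, -1, 17, 9, 9, 10, 7]
side pts 140 h [-0.0242 -0.0015  0.019 ] l [-0.0309 -0.0266 -0.0128]
```

>>> {"op": "carry_out", "data": {"plan": [{"claw": 0,"dx": 0,"dy": 0,"dz": 0.03,"turn": 0},{"claw": 0,"dx": -0.012,"dy": -0.0114,"dz": 0,"turn": -8.2},{"claw": 0,"dx": -0.012,"dy": -0.0114,"dz": 0,"turn": -8.2},{"claw": 0,"dx": -0.012,"dy": -0.0114,"dz": 0,"turn": -8.2},{"claw": 0,"dx": -0.012,"dy": -0.0114,"dz": 0,"turn": -8.2},{"claw": 0,"dx": -0.012,"dy": -0.0114,"dz": 0,"turn": -8.2},{"claw": 0,"dx": -0.012,"dy": -0.0114,"dz": 0,"turn": -8.2},{"claw": 0,"dx": -0.012,"dy": -0.0114,"dz": 0,"turn": -8.2},{"claw": 0,"dx": -0.012,"dy": -0.0114,"dz": 0,"turn": -8.2},{"claw": 0,"dx": -0.012,"dy": -0.0114,"dz": 0,"turn": -8.2},{"claw": 0,"dx": -0.012,"dy": -0.0114,"dz": 0,"turn": -8.2},{"claw": 0,"dx": -0.011,"dy": -0.0116,"dz": 0,"turn": -8},{"claw": 0,"dx": 0,"dy": 0,"dz": 0,"turn": 0},{"claw": 0,"dx": 0,"dy": 0,"dz": 0,"turn": 0}], "grip_force": 40}}

```text
time_s: 11.4
ee_pos: [0.5019, 0.0046, 0.2281]
orientation: [0.993, -0.118, 0.0, -0.0]
contact_force: [-0.3, 0.1, -0.6]
gripper_width: 0.023
```

```bash
python3 -c "
from ax import *
i,P,W,K=axis('top'); i,P,W,K=axis('side')
c=sense()['ee_pos']; 
cv2.imwrite('pics/side4.png',cv2.resize(i[90:260,180:350],(600,600),interpolation=3)); print(sense()['joint_pos'].round(2),sense()['orientation'].round(3))
# predicted tip pixels for elevations
for e in (38,42,46,50):
    G=c+[0,0,.011]; d=np.array([.2385*np.cos(np.radians(e)),.971*np.cos(np.radians(e)),-np.sin(np.radians(e))]); X=W[:3,:3].T@(G+.153*d-W[:3,3]); p=K@X/X[2]; print(e,((p[:2]-[180,90])*600/170).round(1))
"
```

```text
ax.py:6: RuntimeWarning: Mean of empty slice.
  m=(H>4)&(H<18)&(S>150)&B; q=P[m]; mu=q.mean(0); w,v=np.linalg.eigh(np.cov((q-mu).T)); a=v[:,2]*np.sign(-v[2,2])
  ret = um.true_divide(
  avg = a.mean(axis, **keepdims_kw)
ax.py:6: RuntimeWarning: Degrees of freedom <= 0 for slice
  m=(H>4)&(H<18)&(S>150)&B; q=P[m]; mu=q.mean(0); w,v=np.linalg.eigh(np.cov((q-mu).T)); a=v[:,2]*np.sign(-v[2,2])
  c *= np.true_divide(1, fact)
  c *= np.true_divide(1, fact)
Traceback (most recent call last):
  File "ax.py", line 6, in axis
    m=(H>4)&(H<18)&(S>150)&B; q=P[m]; mu=q.mean(0); w,v=np.linalg.eigh(np.cov((q-mu).T)); a=v[:,2]*np.sign(-v[2,2])
                                                        ~~~~~~~~~~~~~~^^^^^^^^^^^^^^^^^^
numpy.linalg.LinAlgError: Eigenvalues did not converge
```

```bash
python3 -c "
from ax import *
i,P,W,K=axis('side')
c=sense()['ee_pos']; 
cv2.imwrite('pics/side4.png',cv2.resize(i[90:260,180:350],(600,600),interpolation=3)); print(sense()['joint_pos'].round(2))
for e in (38,42,46,50):
    G=c+[0,0,.011]; d=np.array([.2385*np.cos(np.radians(e)),.971*np.cos(np.radians(e)),-np.sin(np.radians(e))]); X=W[:3,:3].T@(G+.153*d-W[:3,3]); p=K@X/X[2]; print(e,((p[:2]-[180,90])*600/170).round(1))
"
```

```text
side 126 mu [ 0.4992 -0.0175  0.2484] axis [ 0.245  0.619 -0.747] elev 48.3 ee [0.5022 0.0051 0.228 ]
[ 0.11  0.34 -0.29  1.89  0.12  0.92 -0.47]
38 [286.4 126.9]
42 [283.4 141.3]
46 [280.2 155.5]
50 [276.7 169.5]
```

View pics/side4.png

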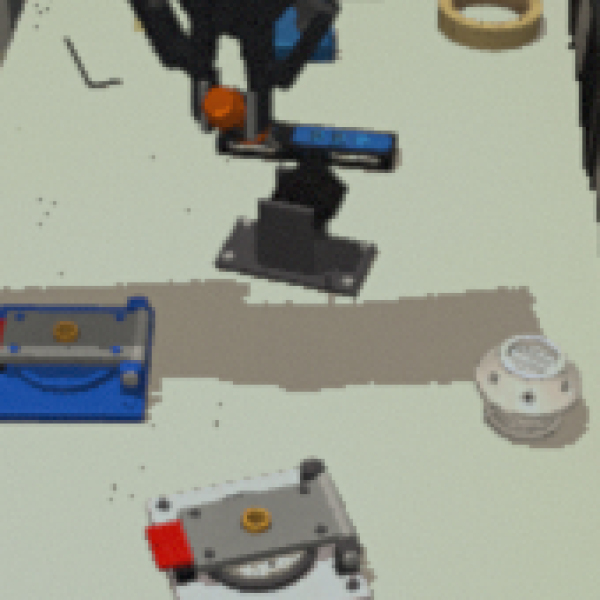

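>>> {"op": "carry_out", "data": {"plan": [{"claw": 0,"dx": 0,"dy": 0,"dz": -0.03,"turn": 0},{"claw": 0,"dx": 0,"dy": 0,"dz": -0.03,"turn": 0},{"claw": 0,"dx": 0,"dy": 0,"dz": -0.028,"turn": 0},{"claw": 0,"dx": 0,"dy": 0,"dz": 0,"turn": 0},{"claw": 0,"dx": 0.0012,"dy": 0.005,"dz": 0,"turn": 0},{"claw": 0,"dx": 0.0012,"dy": 0.005,"dz": 0,"turn": 0},{"claw": 0,"dx": 0.0012,"dy": 0.005,"dz": 0,"turn": 0},{"claw": 0,"dx": 0.0023,"dy": 0.0092,"dz": 0.009,"turn": 0},{"claw": 0,"dx": 0.0025,"dy": 0.01,"dz": 0.0085,"turn": 0},{"claw": 0,"dx": 0.0026,"dy": 0.0107,"dz": 0.0076,"turn": 0},{"claw": 0,"dx": 0,"dy": 0,"dz": 0,"turn": 0}], "grip_force": 20}}

```text
time_s: 12.6
ee_pos: [0.5136, 0.05, 0.1672]
orientation: [0.993, -0.119, 0.001, 0.0]
contact_force: [-0.3, -5.1, 0.7]
gripper_width: 0.023
```

```bash
python3 -c "
from ax import *
i,P,W,K=axis('side')
cv2.imwrite('pics/side5.png',cv2.resize(i[90:190,200:330],(780,600),interpolation=3)); print(sense()['contact_force'].round(1),sense()['moment'].round(2))
"
```

```text
side 126 mu [0.5119 0.0316 0.1844] axis [ 0.189  0.585 -0.789] elev 52.1 ee [0.5133 0.0494 0.1667]
[ 0.3 -5.1  2. ] [-1.16 -0.03 -0.09]
```

View pics/side5.png

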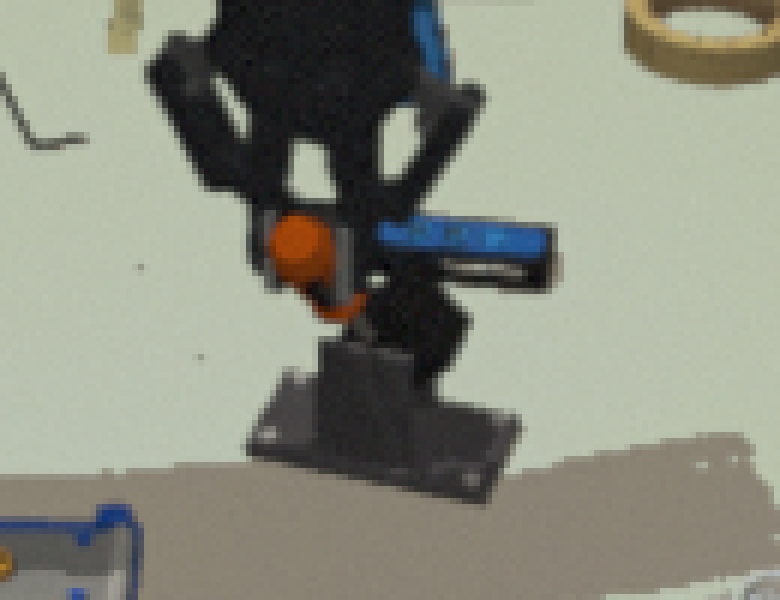

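The wall pushes back with 5 N and the driver is pivoting. Continuing the arc.

>>> {"op": "carry_out", "data": {"plan": [{"claw": 0,"dx": 0.0028,"dy": 0.0113,"dz": 0.005,"turn": 0},{"claw": 0,"dx": 0.0029,"dy": 0.0118,"dz": 0.004,"turn": 0},{"claw": 0,"dx": 0.003,"dy": 0.0122,"dz": 0.003,"turn": 0},{"claw": 0,"dx": 0,"dy": 0,"dz": 0,"turn": 0}]}}

```text
time_s: 13.05
ee_pos: [0.5236, 0.0838, 0.1805]
orientation: [0.993, -0.12, 0.003, 0.001]
contact_force: [-1.3, -11.4, 19.7]
gripper_width: 0.0226
```

```bash
python3 -c "
from ax import *
i,P,W,K=axis('side')
cv2.imwrite('pics/side6.png',cv2.resize(i[90:190,200:330],(780,600),interpolation=3)); print(sense()['contact_force'].round(1),sense()['moment'].round(2))
"
```

```text
side 198 mu [0.5204 0.0685 0.1879] axis [ 0.086  0.393 -0.916] elev 66.3 ee [0.5234 0.0832 0.1802]
[ -1.  -11.1  18.7] [-2.63  0.21 -0.1 ]
```

View pics/side6.png

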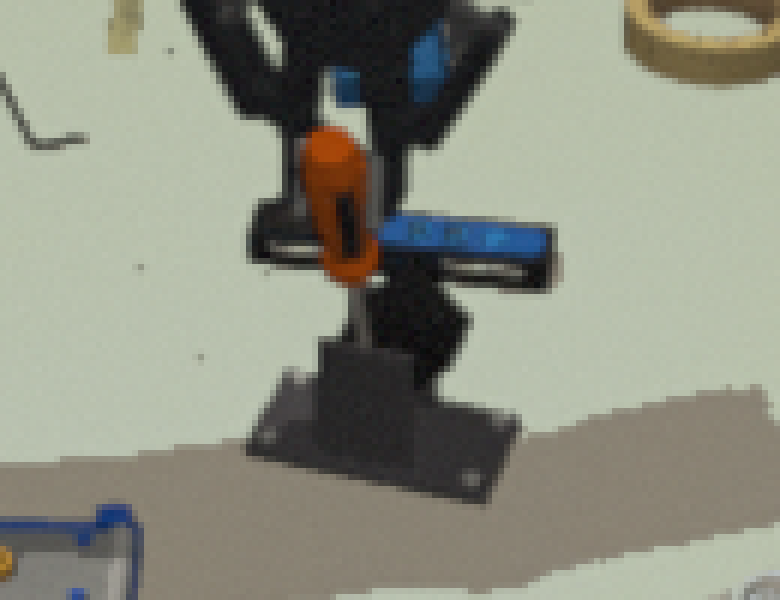

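The driver is now about 66–70° up, with the tip bearing near the cheek's top and 20 N of upward force. I'll measure where the handle sits relative to the pads before going on, from depth points without a picture.

```bash
cat > lz.py <<'E'
from h import *
def lz(uy=np.array([.2385,.971]),n='side'):
    i,P,W,K=grab(n); c=sense()['ee_pos']; G=c+[0,0,.011]
    hsv=cv2.cvtColor(i,cv2.COLOR_BGR2HSV); H,S,V=[hsv[...,k].astype(int) for k in range(3)]
    m=(np.linalg.norm(P-G,axis=-1)<.13)&(H>4)&(H<18)&(S>150)
    ux=np.array([uy[1],-uy[0]]); q=P[m]-G; L=q[:,:2]@uy; X=q[:,:2]@ux; z=q[:,2]
    print('ee',c.round(4),'F',sense()['contact_force'].round(1),'n',m.sum())
    for a in np.arange(-.09,.07,.01):
        k=(z>=a)&(z<a+.01)
        if k.sum()>2: print(round(a+.005,3),'l',L[k].min().round(4),np.median(L[k]).round(4),L[k].max().round(4),'x',X[k].min().round(4),X[k].max().round(4),k.sum())
    # thin blade below: non-table points near the axis
    b=P-G; bl=b[...,:2]@uy; bx=b[...,:2]@ux
    for a in np.arange(-.16,-.05,.01):
        k=(b[...,2]>=a)&(b[...,2]<a+.01)&(abs(bx)<.012)&(abs(bl)<.06)
        if k.sum(): print('blade?',round(a+.005,3),'l',np.median(bl[k]).round(4),bl[k].min().round(4),'x',np.median(bx[k]).round(4),k.sum())
E
python3 -c "
from lz import *
lz()"
```

```text
ee [0.5233 0.0829 0.1801] F [ -0.8 -12.   19.2] n 201
-0.055 l 0.0029 0.0058 0.0131 x -0.0104 0.0089 16
-0.045 l 0.0009 0.0064 0.0191 x -0.0132 0.0088 20
-0.035 l -0.007 0.0008 0.0099 x -0.0086 0.008 13
-0.025 l -0.0119 -0.0086 -0.0001 x -0.0106 0.009 10
-0.015 l -0.0187 -0.0149 -0.0132 x -0.009 0.0025 10
-0.005 l -0.0239 -0.0208 -0.0147 x -0.009 0.0114 16
0.005 l -0.0304 -0.0246 -0.0154 x -0.0139 0.0126 23
0.015 l -0.0327 -0.0268 -0.0013 x -0.0135 0.0134 39
0.025 l -0.0355 -0.0253 -0.0086 x -0.0137 0.0102 46
0.035 l -0.0228 -0.0206 -0.0177 x -0.0067 0.0035 7
blade? -0.155 l 0.0435 0.0411 x 0.0013 21
blade? -0.145 l 0.0441 0.0413 x 0.0006 27
blade? -0.135 l 0.0448 0.0399 x -0.0004 23
blade? -0.125 l 0.045 0.0408 x 0.0009 35
blade? -0.115 l 0.0507 0.0443 x 0.0015 24
blade? -0.105 l 0.0513 0.0386 x 0.0017 25
blade? -0.095 l 0.0436 0.0318 x 0.0011 8
blade? -0.085 l 0.0318 0.0274 x -0.0029 6
blade? -0.075 l 0.026 0.0251 x -0.0027 4
blade? -0.065 l 0.0084 0.0084 x -0.0055 1
blade? -0.055 l 0.0063 0.0029 x 0.002 22
```

>>> {"op": "carry_out", "data": {"plan": [{"claw": 0,"dx": 0,"dy": 0,"dz": 0.004,"turn": 0},{"claw": 0,"dx": 0.0028,"dy": 0.0116,"dz": 0.0045,"turn": 0},{"claw": 0,"dx": 0.0028,"dy": 0.0116,"dz": 0.003,"turn": 0},{"claw": 0,"dx": 0.0014,"dy": 0.0058,"dz": 0.001,"turn": 0},{"claw": 0,"dx": 0,"dy": 0,"dz": 0,"turn": 0},{"claw": 0,"dx": 0,"dy": 0,"dz": 0,"turn": 0}]}}

```text
time_s: 13.75
ee_pos: [0.5286, 0.1144, 0.1908]
orientation: [0.993, -0.119, 0.001, -0.0]
contact_force: [-1.1, -3.3, 7.3]
gripper_width: 0.023
```

```bash
python3 -c "
from lz import *
lz()"
```

```text
ee [0.5286 0.1144 0.1908] F [-0.4 -3.5  8.1] n 233
-0.055 l -0.0156 -0.01 -0.0048 x -0.0114 0.0075 25
-0.045 l -0.013 -0.0094 0.0031 x -0.0126 0.0068 24
-0.035 l -0.0159 -0.0137 -0.0117 x -0.0074 -0.0008 8
-0.025 l -0.0179 -0.0163 -0.0134 x -0.0096 -0.0003 10
-0.015 l -0.0235 -0.0199 -0.0148 x -0.0119 0.0106 16
-0.005 l -0.0269 -0.0224 -0.0146 x -0.0146 0.0114 21
0.005 l -0.0283 -0.0248 -0.014 x -0.0141 0.0115 24
0.015 l -0.0299 -0.0247 -0.0169 x -0.0136 0.0126 35
0.025 l -0.0305 -0.0243 -0.0069 x -0.0148 0.0117 47
0.035 l -0.0283 -0.0195 -0.0119 x -0.0091 0.0057 21
blade? -0.155 l 0.0126 0.009 x 0.001 27
blade? -0.145 l 0.0125 0.0112 x 0.0006 22
blade? -0.135 l 0.0134 0.0058 x -0.0012 36
blade? -0.125 l 0.0195 0.0111 x -0.0025 38
blade? -0.115 l 0.0271 0.0095 x 0.0036 40
blade? -0.105 l 0.0262 0.0062 x 0.0084 16
blade? -0.095 l 0.0078 0.0065 x -0.0044 9
blade? -0.085 l 0.0064 0.0052 x -0.0043 6
blade? -0.075 l 0.0033 0.001 x -0.0033 9
blade? -0.065 l -0.0086 -0.0093 x -0.0054 2
blade? -0.055 l -0.0097 -0.0156 x 0.0008 29
```

>>> {"op": "carry_out", "data": {"plan": [{"claw": 0,"dx": 0,"dy": 0,"dz": 0.002,"turn": 0},{"claw": 0,"dx": 0.0028,"dy": 0.0116,"dz": 0.0025,"turn": 0},{"claw": 0,"dx": 0.0028,"dy": 0.0116,"dz": 0.0015,"turn": 0},{"claw": 0,"dx": 0.0014,"dy": 0.0058,"dz": 0.0005,"turn": 0},{"claw": 0,"dx": 0,"dy": 0,"dz": 0,"turn": 0},{"claw": 0,"dx": 0,"dy": 0,"dz": 0,"turn": 0}]}}

```text
time_s: 14.4
ee_pos: [0.5349, 0.1429, 0.196]
orientation: [0.993, -0.12, -0.0, 0.0]
contact_force: [-2.0, -1.5, -0.4]
gripper_width: 0.0228
```

```bash
python3 -c "
from lz import *
lz()"
```

```text
ee [0.5349 0.1426 0.196 ] F [-2.4 -2.5 -0.9] n 268
-0.055 l -0.0276 -0.0221 -0.0165 x -0.0099 0.0077 25
-0.045 l -0.0225 -0.0192 -0.0123 x -0.011 0.0072 24
-0.035 l -0.0268 -0.0222 -0.0193 x -0.0085 0.005 13
-0.025 l -0.0257 -0.0233 -0.0208 x -0.0108 0.0036 16
-0.015 l -0.0283 -0.0232 -0.013 x -0.0112 0.0106 25
-0.005 l -0.0273 -0.0237 -0.0138 x -0.0156 0.0108 25
0.005 l -0.0265 -0.0236 -0.015 x -0.0122 0.0115 30
0.015 l -0.0273 -0.0233 -0.0056 x -0.0163 0.012 38
0.025 l -0.0278 -0.0213 -0.0003 x -0.0154 0.012 41
0.035 l -0.026 -0.0162 -0.0044 x -0.0086 0.01 30
blade? -0.155 l -0.0161 -0.0203 x 0.0007 25
blade? -0.145 l -0.016 -0.0189 x -0.0 23
blade? -0.135 l -0.0126 -0.0205 x -0.002 40
blade? -0.125 l -0.0075 -0.0161 x 0.0006 38
blade? -0.115 l -0.0009 -0.0172 x 0.0072 32
blade? -0.105 l -0.0144 -0.0171 x -0.0047 6
blade? -0.095 l -0.0157 -0.0166 x -0.0057 7
blade? -0.085 l -0.0137 -0.0153 x -0.0038 9
blade? -0.075 l -0.0143 -0.0147 x -0.0029 8
blade? -0.065 l -0.0159 -0.0216 x -0.004 3
blade? -0.055 l -0.0217 -0.0276 x 0.0013 31
```

The driver is now within about 3° of vertical. Firming the grip, backing off the wall and lifting for a look.

>>> {"op": "carry_out", "data": {"plan": [{"claw": 0,"dx": 0,"dy": 0,"dz": 0,"turn": 0},{"claw": 0,"dx": -0.001,"dy": -0.005,"dz": 0,"turn": 0},{"claw": 0,"dx": -0.001,"dy": -0.005,"dz": 0.01,"turn": 0},{"claw": 0,"dx": 0,"dy": -0.01,"dz": 0.02,"turn": 0},{"claw": 0,"dx": 0,"dy": -0.02,"dz": 0.03,"turn": 0},{"claw": 0,"dx": 0,"dy": -0.03,"dz": 0.02,"turn": 0},{"claw": 0,"dx": 0,"dy": -0.03,"dz": 0,"turn": 0},{"claw": 0,"dx": 0,"dy": -0.03,"dz": 0,"turn": 0},{"claw": 0,"dx": 0,"dy": -0.03,"dz": 0,"turn": 0},{"claw": 0,"dx": 0,"dy": -0.03,"dz": 0,"turn": 0},{"claw": 0,"dx": 0,"dy": -0.02,"dz": 0,"turn": 0},{"claw": 0,"dx": 0,"dy": 0,"dz": 0,"turn": 0},{"claw": 0,"dx": 0,"dy": 0,"dz": 0,"turn": 0}], "grip_force": 60}}

```text
time_s: 15.75
ee_pos: [0.5335, -0.0677, 0.2769]
orientation: [0.993, -0.12, 0.001, -0.0]
contact_force: [-0.8, -0.5, -1.1]
gripper_width: 0.0227
```

```bash
python3 -c "
from lz import *
lz()
s,P,W,K=grab('side'); w,Pw,Ww,Kw=grab('wrist'); np.savez('v2.npz',s=s,P=P,W=W,K=K,w=w,Pw=Pw,Ww=Ww,Kw=Kw)
c=sense()['ee_pos']
X=W[:3,:3].T@(c-[0,0,.06]-W[:3,3]); p=(K@X/X[2])[:2].astype(int); print('crop centre',p)
x0,y0=p[0]-40,p[1]-60
o=np.zeros((600,800,3),np.uint8); o[:,:400]=cv2.resize(s[y0:y0+120,x0:x0+80],(400,600),interpolation=3); o[:300,400:]=cv2.resize(w,(400,300)); cv2.imwrite('pics/mix.png',o); print(x0,y0)
"
```

```text
ee [ 0.5335 -0.0668  0.2768] F [ 0.3 -0.1 -0.1] n 420
-0.055 l -0.0249 -0.0213 -0.0133 x -0.0102 0.0097 43
-0.045 l -0.0229 -0.0196 -0.0093 x -0.0119 0.01 43
-0.035 l -0.026 -0.0213 -0.0143 x -0.0087 0.0075 20
-0.025 l -0.0261 -0.0222 -0.0122 x -0.0128 0.0108 28
-0.015 l -0.0267 -0.0226 -0.0124 x -0.0136 0.0115 37
-0.005 l -0.0276 -0.0242 -0.0138 x -0.0134 0.0124 39
0.005 l -0.0287 -0.0246 -0.015 x -0.0134 0.0124 43
0.015 l -0.0292 -0.0247 -0.0153 x -0.014 0.0119 52
0.025 l -0.0277 -0.0228 -0.0027 x -0.0143 0.0129 68
0.035 l -0.0263 -0.0178 -0.0079 x -0.0091 0.0093 47
blade? -0.155 l -0.0088 -0.0088 x -0.0042 1
blade? -0.145 l -0.0097 -0.0111 x -0.0042 8
blade? -0.135 l -0.01 -0.0113 x -0.0036 7
blade? -0.125 l -0.0124 -0.0142 x -0.0029 10
blade? -0.115 l -0.0122 -0.0153 x -0.0032 12
blade? -0.105 l -0.0122 -0.014 x -0.0032 10
blade? -0.095 l -0.0126 -0.0163 x -0.0035 11
blade? -0.085 l -0.0128 -0.0148 x -0.0029 11
blade? -0.075 l -0.0135 -0.0147 x -0.003 7
blade? -0.065 l -0.0143 -0.0148 x -0.0011 3
blade? -0.055 l -0.0216 -0.0249 x 0.0006 44
crop centre [257 146]
217 86
```

View pics/mix.png

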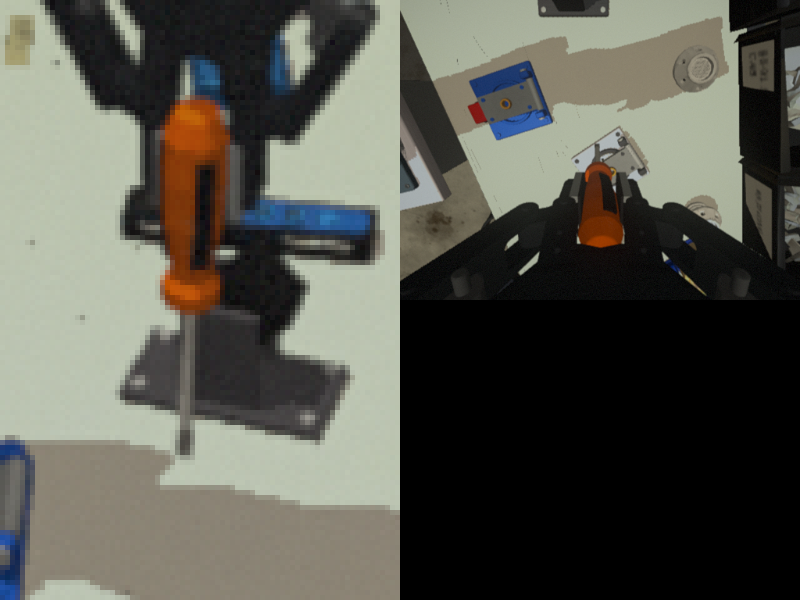

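The picture shows the driver hanging clear below the fingers (tip at crop (183,450)). The depth line says it still leans about 3.5°, tip towards the holder. One more press against the cheek, about 10 mm past the earlier pose, should take that out.

>>> {"op": "carry_out", "data": {"plan": [{"claw": 0,"dx": 0,"dy": 0.02,"dz": 0,"turn": 0},{"claw": 0,"dx": 0,"dy": 0.03,"dz": 0,"turn": 0},{"claw": 0,"dx": 0,"dy": 0.03,"dz": 0,"turn": 0},{"claw": 0,"dx": 0,"dy": 0.03,"dz": 0,"turn": 0},{"claw": 0,"dx": 0,"dy": 0.03,"dz": 0,"turn": 0},{"claw": 0,"dx": 0,"dy": 0.025,"dz": 0,"turn": 0},{"claw": 0,"dx": 0,"dy": 0,"dz": -0.03,"turn": 0},{"claw": 0,"dx": 0,"dy": 0,"dz": -0.03,"turn": 0},{"claw": 0,"dx": 0,"dy": 0,"dz": -0.02,"turn": 0},{"claw": 0,"dx": 0,"dy": 0,"dz": 0,"turn": 0}]}}

```text
time_s: 16.9
ee_pos: [0.5315, 0.0982, 0.1938]
orientation: [0.993, -0.119, -0.002, 0.001]
contact_force: [0.1, -0.9, -0.8]
gripper_width: 0.023
```

>>> {"op": "carry_out", "data": {"plan": [{"claw": 0,"dx": 0,"dy": 0.01,"dz": 0,"turn": 0},{"claw": 0,"dx": 0.001,"dy": 0.01,"dz": 0,"turn": 0},{"claw": 0,"dx": 0.001,"dy": 0.01,"dz": 0,"turn": 0},{"claw": 0,"dx": 0.001,"dy": 0.01,"dz": 0,"turn": 0},{"claw": 0,"dx": 0.001,"dy": 0.005,"dz": 0,"turn": 0},{"claw": 0,"dx": 0,"dy": 0,"dz": 0,"turn": 0},{"claw": 0,"dx": 0,"dy": 0,"dz": 0,"turn": 0}], "grip_force": 20}}

```text
time_s: 17.6
ee_pos: [0.5371, 0.142, 0.1961]
orientation: [0.993, -0.12, -0.0, 0.0]
contact_force: [-0.6, -2.4, 0.5]
gripper_width: 0.0232
```

```bash
python3 -c "
from lz import *
lz()" | grep -v "^0\|^-0.0[0123]"
```

```text
ee [0.5371 0.1418 0.196 ] F [-0.6 -1.3 -0. ] n 271
-0.055 l -0.0265 -0.0225 -0.0151 x -0.0104 0.0074 22
-0.045 l -0.0262 -0.0213 -0.0154 x -0.0106 0.0072 27
blade? -0.155 l -0.0164 -0.0204 x 0.0015 25
blade? -0.145 l -0.0162 -0.0198 x -0.0005 23
blade? -0.135 l -0.0128 -0.0201 x -0.0001 42
blade? -0.125 l -0.0067 -0.0152 x -0.0012 38
blade? -0.115 l 0.0033 -0.0166 x 0.0075 43
blade? -0.105 l -0.0169 -0.0198 x -0.003 7
blade? -0.095 l -0.0152 -0.0162 x -0.0049 6
blade? -0.085 l -0.013 -0.0161 x -0.0033 11
blade? -0.075 l -0.014 -0.0157 x -0.0032 4
blade? -0.065 l -0.0147 -0.0157 x -0.0022 4
blade? -0.055 l -0.0212 -0.0265 x 0.0019 28
```

>>> {"op": "carry_out", "data": {"plan": [{"claw": 0,"dx": 0.001,"dy": 0.005,"dz": 0,"turn": 0},{"claw": 0,"dx": 0.001,"dy": 0.005,"dz": 0,"turn": 0},{"claw": 0,"dx": 0.0005,"dy": 0.002,"dz": 0,"turn": 0},{"claw": 0,"dx": 0,"dy": 0,"dz": 0,"turn": 0},{"claw": 0,"dx": 0,"dy": 0,"dz": 0,"turn": 0}]}}

```text
time_s: 18.15
ee_pos: [0.5395, 0.1547, 0.1959]
orientation: [0.993, -0.12, -0.0, 0.0]
contact_force: [-0.3, -2.5, -3.3]
gripper_width: 0.023
```

>>> {"op": "carry_out", "data": {"plan": [{"claw": 0,"dx": -0.002,"dy": -0.01,"dz": 0,"turn": 0},{"claw": 0,"dx": -0.002,"dy": -0.01,"dz": 0,"turn": 0},{"claw": 0,"dx": -0.002,"dy": -0.01,"dz": 0,"turn": 0},{"claw": 0,"dx": 0,"dy": -0.01,"dz": 0.03,"turn": 0},{"claw": 0,"dx": 0,"dy": -0.02,"dz": 0.03,"turn": 0},{"claw": 0,"dx": 0,"dy": -0.03,"dz": 0.02,"turn": 0},{"claw": 0,"dx": 0,"dy": -0.03,"dz": 0,"turn": 0},{"claw": 0,"dx": 0,"dy": -0.03,"dz": 0,"turn": 0},{"claw": 0,"dx": 0,"dy": -0.03,"dz": 0,"turn": 0},{"claw": 0,"dx": 0,"dy": -0.03,"dz": 0,"turn": 0},{"claw": 0,"dx": 0,"dy": 0,"dz": 0,"turn": 0},{"claw": 0,"dx": 0,"dy": 0,"dz": 0,"turn": 0}], "grip_force": 40}}

```text
time_s: 19.35
ee_pos: [0.5334, -0.0566, 0.2763]
orientation: [0.993, -0.121, 0.0, -0.0]
contact_force: [-0.1, 0.6, -0.9]
gripper_width: 0.0232
```

```bash
cat > tip.py <<'E'
from h import *
def blade():
    s=sense(); G=s['ee_pos']+[0,0,.011]; A=[]
    for k in range(3):
        i,P,W,K=grab('side'); b=P-G
        m=(b[...,2]<-.066)&(b[...,2]>-.16)&(abs(b[...,0])<.022)&(abs(b[...,1])<.035); A.append(P[m])
    q=np.concatenate(A)-G; z=q[:,2]; g=np.ones(len(q),bool)
    for _ in range(4):
        cx=np.polyfit(z[g],q[g,0],1); cy=np.polyfit(z[g],q[g,1],1)
        g=(abs(q[:,0]-np.polyval(cx,z))<.006)&(abs(q[:,1]-np.polyval(cy,z))<.006)
    zt=z[g].min(); print('n',g.sum(),'lean deg x,y',np.degrees(np.arctan([cx[0],cy[0]])).round(1),'zmin',zt.round(4),'tip xy rel G',np.polyval(cx,zt).round(4),np.polyval(cy,zt).round(4),'tip world',(G+[np.polyval(cx,zt),np.polyval(cy,zt),zt]).round(4),'ee',s['ee_pos'].round(4),s['contact_force'].round(1))
if __name__=='__main__': blade()
E
python3 tip.py
```

```text
n 240 lean deg x,y [ 1.8 -0.6] zmin -0.1506 tip xy rel G -0.0087 -0.0139 tip world [ 0.5248 -0.0705  0.1367] ee [ 0.5334 -0.0566  0.2763] [-0.1  0.6 -0.9]
```

>>> {"op": "carry_out", "data": {"plan": [{"claw": 0,"dx": 0.0015,"dy": -0.025,"dz": 0,"turn": 0},{"claw": 0,"dx": 0.0015,"dy": -0.025,"dz": 0,"turn": 0},{"claw": 0,"dx": 0.0015,"dy": -0.025,"dz": 0,"turn": 0},{"claw": 0,"dx": 0.0012,"dy": -0.0207,"dz": 0,"turn": 0},{"claw": 0,"dx": 0,"dy": 0,"dz": -0.02,"turn": 0},{"claw": 0,"dx": 0,"dy": 0,"dz": -0.02,"turn": 0},{"claw": 0,"dx": 0,"dy": 0,"dz": -0.015,"turn": 0},{"claw": 0,"dx": 0,"dy": 0,"dz": -0.01,"turn": 0},{"claw": 0,"dx": 0,"dy": 0,"dz": 0,"turn": 0},{"claw": 0,"dx": 0,"dy": 0,"dz": 0,"turn": 0},{"claw": 0,"dx": 0,"dy": 0,"dz": 0,"turn": 0}]}}

```text
time_s: 20.6
ee_pos: [0.54, -0.151, 0.2119]
orientation: [0.993, -0.12, 0.001, 0.0]
contact_force: [0.5, -0.6, -1.3]
gripper_width: 0.0231
```

```bash
python3 -c "
from tip import *
blade()
i,P,W,K=grab('side'); hsv=cv2.cvtColor(i,cv2.COLOR_BGR2HSV); H,S,V=[hsv[...,k].astype(int) for k in range(3)]
m=(H>8)&(H<28)&(S>110)&(V>50)&(abs(P[...,0]-.53)<.02)&(abs(P[...,1]+.163)<.02)&(P[...,2]<.06); q=P[m]; print('bush',m.sum(),q.mean(0).round(4),np.argwhere(m).mean(0).round(1))
e=cv2.fitEllipse(cv2.convexHull(np.argwhere(m)[:,::-1].astype(np.int32))); print(e, ray(W,K,e[0][0],e[0][1],.037))
m2=((H<5)|(H>172))&(S>150)&(V>60)&(abs(P[...,0]-.479)<.025)&(abs(P[...,1]+.185)<.03)&(P[...,2]<.2); print('tab',P[m2].mean(0).round(4))
s=sense()['ee_pos']; w=grab('wrist')[0]
o=np.zeros((600,800,3),np.uint8); o[:,:400]=cv2.resize(i[150:270,217:297],(400,600),interpolation=3); o[:300,400:]=cv2.resize(w[:,:],(400,300)); o[300:,400:]=cv2.resize(w[150:300,180:380],(400,300),interpolation=3); cv2.imwrite('pics/fin.png',o)
"
```

```text
n 229 lean deg x,y [ 1.6 -0.6] zmin -0.1513 tip xy rel G -0.0084 -0.015 tip world [ 0.5316 -0.1659  0.0716] ee [ 0.54   -0.151   0.2119] [ 0.5 -0.6 -1.3]
bush 46 [ 0.5309 -0.1639  0.0352] [237.  252.2]
((252.1062774658203, 236.95541381835938), (6.9250712394714355, 7.797938823699951), 83.40130615234375) [ 0.53074722 -0.16528974  0.037     ]
tab [ 0.4779 -0.1877  0.0326]
```

View pics/fin.png

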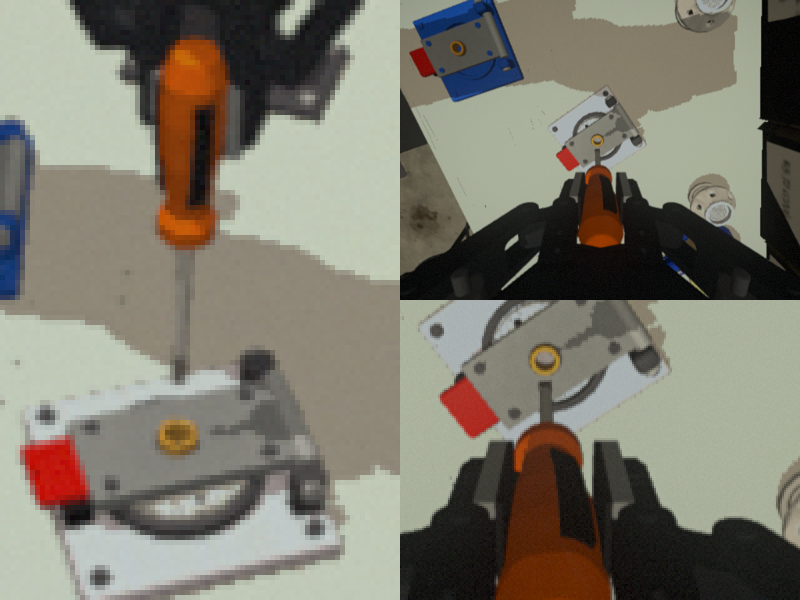

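The side view has the tip at crop (180,381) above the bush at (179,436). The wrist view has the tip at (546,382) and the bush at (545,360). Triangulating both from the two views to check centring.

```bash
python3 -c "
from h import *
i,P,W,K=grab('side'); w,Pw,Ww,Kw=grab('wrist')
def tri(a,b):
    A=[];B=[]
    for (W_,K_,p) in ((W,K,a),(Ww,Kw,b)):
        d=W_[:3,:3]@np.linalg.inv(K_)@[*p,1]; d/=np.linalg.norm(d); M=np.eye(3)-np.outer(d,d); A.append(M); B.append(M@W_[:3,3])
    x=np.linalg.solve(sum(A),sum(B)); return x.round(4),[round(float(np.linalg.norm(M@x-b)),4) for M,b in zip(A,B)]
s=lambda x,y:(217+x/5-.4,150+y/5-.4); v=lambda x,y:(180+(x-400)/2-.25,150+(y-300)/2-.25)
t,e=tri(s(180,382),v(546,382)); b,f=tri(s(179,435),v(545,359)); print('tip',t,e,'bush',b,f,'diff',(t-b).round(4))
print('side: tip ray at z.0705',ray(W,K,*s(180,382),.0705).round(4),'bush at .039',ray(W,K,*s(179,434),.039).round(4)); print('wrist: tip',ray(Ww,Kw,*v(546,382),.0705).round(4),'bush',ray(Ww,Kw,*v(545,360),.039).round(4))
"
```

```text
tip [ 0.5316 -0.1658  0.0737] [0.0001, 0.0001] bush [ 0.5312 -0.1632  0.0359] [0.0001, 0.0001] diff [ 0.0004 -0.0026  0.0378]
side: tip ray at z.0705 [ 0.5315 -0.1628  0.0705] bush at .039 [ 0.5314 -0.1654  0.039 ]
wrist: tip [ 0.5312 -0.1668  0.0705] bush [ 0.5311 -0.163   0.039 ]
```

The views put the tip within about 1–3 mm of centre, about 33 mm above the rim. A small +y correction, settle, then hand in.

>>> {"op": "carry_out", "data": {"plan": [{"claw": 0,"dx": 0,"dy": 0.0015,"dz": 0,"turn": 0},{"claw": 0,"dx": 0,"dy": 0,"dz": 0,"turn": 0},{"claw": 0,"dx": 0,"dy": 0,"dz": 0,"turn": 0},{"claw": 0,"dx": 0,"dy": 0,"dz": 0,"turn": 0},{"claw": 0,"dx": 0,"dy": 0,"dz": 0,"turn": 0}]}}

```text
time_s: 21.45
ee_pos: [0.5394, -0.1497, 0.2111]
orientation: [0.993, -0.12, -0.0, -0.0]
contact_force: [0.6, -0.2, -0.9]
gripper_width: 0.0229
```

```bash
python3 tip.py; python3 -c "
from h import *
s=sense(); print(s['time_s'],abs(s['joint_velocities']).max().round(4),s['gripper_width']); ticket.sign_off()"
```

```text
n 213 lean deg x,y [ 2.1 -0.5] zmin -0.15 tip xy rel G -0.009 -0.015 tip world [ 0.5304 -0.1647  0.072 ] ee [ 0.5394 -0.1497  0.2111] [ 0.6 -0.2 -0.9]
21.6 0.0015 0.02279976424312874
the job is handed in; nothing more can be done
```

The job is handed in at 21.6 s. The leaf is closed over the disc, and the arm is holding the screwdriver upright above the bush, at rest; the hand-in gives no verdict.

- **Leaf:** I pressed it onto its front stop until it pushed back with about 32 N. The later pictures show it still level, the red tab at about 33 mm, and the disc in its seat.
- **Screwdriver:** I drew it out along its axis. The tool can only yaw, so I turned the driver upright by pivoting it in a light grip. The first try, against the lip of the holder's hole, slipped off without turning it. I then pressed the tip against the outer face of the holder's cheek, twice.
- **Last checks:** The driver leans about 2° and its tip is about 33 mm above the bush rim. The contact force was about 1 N, which is sensor noise, and the joints were at rest.
- **Disagreement:** The estimates of how well the tip is centred differed by up to 4 mm in y. Side-camera depth gave about 0.5 mm, triangulating side and wrist views gave −2.6 mm, and the wrist view alone gave −3.8 mm. I applied a compromise of +1.5 mm, so I expect the tip within about 2 mm of centre.

I did not separately re-measure the bystanders at the end; none was touched.

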